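Index the lens arm over the culture flask

TASK

Swing the lens arm exactly one hole towards the side where the culture flask lies, so that the lens stands over the flask: hook a fingertip through the ring from the pivot side, lift the spring index pin with it, swing the arm, and let the pin drop fully home in that next hole. Only hook the ring, do not pinch it between the fingers; leave the flask and everything else standing as they are, and finish clear of the station.

Things in the scene. Friction and masses are not known exactly. Their poses are not given: they have to be found in the camera images.
- station: Fixed lens station. Origin: on the arm's vertical pivot axis, at table level; x level, from the pivot over the middle hole to the middle of the stage; y left; z up. Pivot post 24 mm radius, top 97 mm. Stage: black plate 6 mm thick, 160 to 310 mm from the pivot, 300 mm wide; the flask lies on one side of it (y about +82 or -82 mm), the dish on the other.
- middle_hole (a point): Mouth of the middle hole of the index plate, 120 mm from the pivot axis, 60 mm above the table; axes as station. The plate is a flat arc 15 mm thick, 99 to 139 mm from the axis, with five square holes (14 mm) on a 120 mm radius, 20 degrees (0.349 rad) apart: -40, -20, 0, 20, 40 degrees.
- swing_arm (a joint): Angle of the black arm, rad, positive towards the station's +y; 0 (start) = over the middle hole; one hole is 0.349; stops at +-0.76. Turns freely (0.03 N m friction) with the pin up and stays where left; pin in a hole: +-0.02 play. Arm 24 mm wide, top 82 mm above the table; the 84 mm wide lens head at its end clears flask and dish (underside at 69 mm).
- index_pin (a joint): Lift of the spring index pin in the arm, m: 0 = fully home in a hole (foot 12 mm deep), above 0.012 = clear of the plate, 0.024 = top stop. The spring presses it down with 6 N at 0, 9 N at the top. Let go between holes it rests on the plate at about 0.012; slid over a hole it drops in by itself.
- ring_centre (a point): Centre of the steel pull ring fixed on the pin, 144 mm from the pivot axis, 136 mm above the table with the pin home; rises with the pin, swings with the arm. Axes: x level, outwards along the arm; y left; z up. Inside 46 mm, outside 65 mm across, 6 mm thick, leaning outwards, 35 degrees above level: lower edge on the pin head, inner upper edge 19 mm further out and 13 mm higher than the centre.
- ring_rim: Outer half of the ring's bar: pinching presses on it, hooking does not. Origin on the pin's axis, at table level with the pin home; axes as ring_centre. Fingers from the pivot side, leaning 35 degrees from straight down so that they point outwards (+x) and down, pass squarely through the ring, with room for tips 40 mm past its centre; raised, they lift the pin by the ring's upper edge.
- lens_centre (a point): Middle of the lens in the head at the arm's end, 240 mm from the pivot, 76 mm above the table.
- flask_mid (a point): Clear culture flask lying flat on one side of the stage: 60 x 50 mm body 26 mm high with a short neck and white screw cap, 85 mm long in all. Loose, not to be moved. Its side of the station (+y or -y) is where the lens has to go. This point: its middle, half-way up.
- dish_mid (a point): Round clear culture dish, 62 mm across, 14 mm high, on the other side of the stage. Loose bystander. This point: its middle, half-way up.
- vial_mid (a point): Capped vial, 28 mm across, 45 mm high, standing beside the pivot. Loose bystander. This point: its middle, half-way up.
- media_mid (a point): Media bottle, 72 mm across, 160 mm high. Loose bystander. This point: its middle, half-way up.
- tip_box_mid (a point): Pipette tip box 124 x 89 mm, 68 mm high. Loose bystander. This point: its middle, half-way up.
- timer_mid (a point): Flat bench timer 70 x 50 mm, 23 mm high. Loose bystander. This point: its middle, half-way up.
- beaker_mid (a point): Glass beaker, 64 mm across, 75 mm high. Loose bystander. This point: its middle, half-way up.

How it is judged:
By the outcome, as a careful person would: the job done as asked, in the order asked, and still so for the second after the job is handed in, with the robot touching nothing.
It also fails if it takes over 35 s, if anything falls off the work surface, if the arm or the gripper's body presses on something with over 40 N, if the wrist force passes 120 N, or if a joint passes its speed limit or range.

ROBOT

A 6-joint arm with a two-finger parallel gripper is mounted at the origin on the work surface. World frame = base frame: x ahead of the robot, y to its left, z up, the work surface at z = 0. Lengths are in m, angles in rad, forces in N, time in s.
With the tool pointing down it reaches from about 0.3 to 0.75 m from the base axis. Payload 8.5 kg.
Tool frame: the origin (TCP) lies midway between the tips of the shut fingers; the grasp point (between the pads) lies 19 mm behind it (bot.hold_point_z is the z of the grasp point in the tool frame, in m); z points along the fingers, y is the line along which they close (so a half turn about z gives the same grasp; the last joint's range is limited). The gripper opens to 85 mm and grips with 20 to 120 N. Pads are 22 mm wide; open, the fingers measure 114 mm over their backs; the gripper's body (76 mm by 85 mm) begins 54 mm behind the grasp point. The pads swing forward as they close: fully open they stand 13 mm farther back than shut.
Start: joints at [1.001, 0.381, 1.297, -0, 1.464, -0.215], TCP at [0.191, 0.516, 0.231] pointing down, gripper open.
Joint ranges: [-3.11, 3.11], [-0.89, 2.33], [0.22, 2.48], [-1.42, 4.56], [0.17, 2.85], [-2.88, 2.88]. Speed limits (rad/s): [2.39, 2.39, 3.14, 3.14, 3.14, 3.14].

INTERFACE

Orientations are given as a rotation vector (axis times angle).
In Python, from plant import bot gives the robot as it stands.
- The arm moves only by the shell command python3 -m creep 'ROWS' [OPENING]. ROWS is JSON, a list of rows, each a list of 2 entries, a list of its own where there are three numbers: the shift along the world's x, y, z in m, then the turn, a rotation vector about the world's x, y, z in degrees. In form: [[[x, y, z], [ax, ay, az]], ...]. A call has 1 to 12 rows; each row is the pose to reach, as a shift and turn from the pose commanded when the call began; what a row does not reach only later rows make up. A row lasts 1/12 s, in which the tool goes at most 41.7 mm and 7.16 degrees, less where a joint would pass 70% of its speed; a pose out of reach is approached as far as the arm can. A call with a gripper value outside its range is refused whole. OPENING is the closure, from -1 (fully open) to 1 (shut), set as the call begins (- or left out, the last holds). The fingers move at their own pace and stop on an object; the grip force is fixed at half the most. Time passes only in rows, so rows that repeat a pose let the fingers close. It gives the time, the measured TCP pose, the force, the opening and the grip force at its end, in the units of the state.
- bot.sense(): the state, without advancing time (a new reading comes with each control period).
- bot.capture(name): name is "side" or "top" or "wrist"; returns (picture, depth): 400x640x3 uint8, blue, green, red; 400x640 float32, m along the optical axis (not along the pixel's ray), 0 where there is no reading.
- bot.camera_model(name): a dict with "fovy" (degrees; the focal length in pixels is half the picture's height over the tangent of half this angle, whatever the lens; pixels are square), "cx", "cy" (the principal point, pixels), "world_from_camera" (4x4, takes a point from camera to world coordinates). Camera axes: x right, y up, looking along -z (the intrinsics and any distortion apply to the point x, -y, -z); pixel columns grow to the right and rows downward; lengths in m; the calibration is good to about 2 mm. A picture is of the moment at which its call begins: read the wrist's pose just before it. camera_model takes no time and is no camera call; for the wrist camera it gives the pose at the moment of the call.
- bot.hand_in(): hands the job in; it is judged then, once.
The state is a dict: "time": time; "joint_positions": joint angles; "qd": joint speeds; "joint_efforts": joint torques, N m; "tool_pos": TCP position; "orientation": TCP orientation; "ft_force": force on the tool from outside, world axes, zero at the start; "torque": the same for the moment, N m; "gripper_width": opening from 0.0 (shut) to 1.0 (fully open); "gripper_force": force on a finger pad.
Only numpy, scipy, OpenCV 4.12 (cv2) and the standard library are available. Lean on these libraries where they do the work, as an engineer would, in place of code of your own. Each camera call takes 0.05 s, during which the arm holds its last target. There are 200 camera calls.

## Working session

There is one attempt and no reset: what is moved stays moved. The work goes in short steps, Python scripts to look and compute and a shell command to move; the robot and the scene stay as the last step left them, time stands still between calls to the robot, and variables do not carry over. Pictures are saved under pics/ and viewed, at most 10 in all, crops included, and the job is handed in when it is done.

```bash
ls; mkdir -p pics; python3 - <<'E'
from plant import bot
import cv2,numpy as np
s=bot.sense();print(s)
for n in("top","side"):
    m=bot.camera_model(n);print(n,m)
    p,d=bot.capture(n);cv2.imwrite(f"pics/{n}0.png",p);np.save(f"{n}0.npy",d)
E
```

```text
pics
{'time': 0.0, 'joint_positions': array([ 1.00068883e+00,  3.81198103e-01,  1.29825917e+00,  4.78202891e-06,
        1.46360536e+00, -2.15302154e-01]), 'qd': array([-2.13132248e-04,  6.40503049e-04, -4.53821941e-04, -6.72935565e-04,
       -6.86532643e-04,  9.30926165e-05]), 'joint_efforts': array([ 1.42944595e-03, -4.48463702e+01, -2.31279570e+01, -1.28548995e-04,
        4.72577070e-03, -9.60919834e-06]), 'tool_pos': array([0.19091413, 0.51548883, 0.23071119]), 'orientation': array([-5.54308803e-01, -3.09172764e+00,  2.13001947e-03]), 'ft_force': array([-0.21752535, -0.46055748, -0.7862944 ]), 'torque': array([-0.02453403, -0.03404834, -0.03068074]), 'gripper_force': 0.0, 'gripper_width': 0.9978192941970643}
top {'fovy': 46.338340672911826, 'cx': 315.11816651735217, 'cy': 189.90031779074965, 'world_from_camera': array([[-7.11197246e-03,  9.90500284e-01, -1.37326647e-01,
         3.15567463e-01],
       [-9.99974577e-01, -7.11537072e-03,  4.66150870e-04,
         3.74317108e-02],
       [-5.15407437e-04,  1.37326471e-01,  9.90525706e-01,
         1.59864660e+00],
       [ 0.00000000e+00,  0.00000000e+00,  0.00000000e+00,
         1.00000000e+00]])}
side {'fovy': 49.571174389321406, 'cx': 318.89516543845343, 'cy': 201.90147627859577, 'world_from_camera': array([[-0.98774194,  0.10198585, -0.11817253,  0.38217791],
       [-0.15576716, -0.69307736,  0.70383263,  0.88074943],
       [-0.01012174,  0.7136124 ,  0.70046762,  0.95280271],
       [ 0.        ,  0.        ,  0.        ,  1.        ]])}
```

View pics/top0.png

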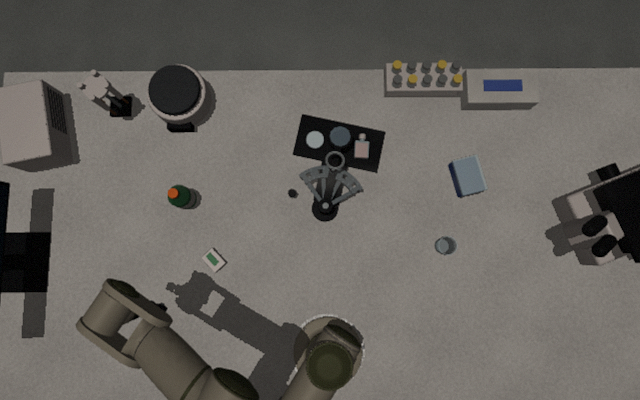

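View pics/side0.png

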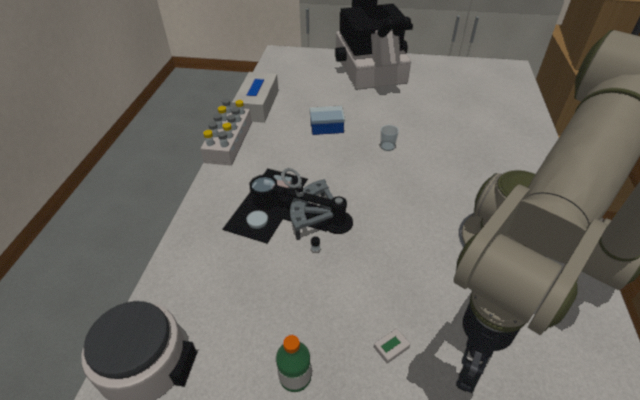

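Top view: pivot post at about (325,207), lens (340,135), ring (335,160), flask with cap at (361,147), i.e. on station −y; dish at (315,140), vial (292,193). The side view agrees: ring (291,179), post (339,203).

```bash
cat > h.py <<'E'
import numpy as np,cv2
from plant import bot
def ray(m,u,v,H=400):
    f=H/2/np.tan(np.radians(m['fovy'])/2);T=m['world_from_camera']
    d=T[:3,:3]@np.array([(u-m['cx'])/f,-(v-m['cy'])/f,-1]);return T[:3,3],d
def onz(m,u,v,z):
    o,d=ray(m,u,v);return o+d*(z-o[2])/d[2]
def cloud(m,D):
    f=200/np.tan(np.radians(m['fovy'])/2);T=m['world_from_camera']
    v,u=np.mgrid[:400,:640];P=np.stack([(u-m['cx'])/f*D,-(v-m['cy'])/f*D,-D],-1)
    return P@T[:3,:3].T+T[:3,3]
E
python3 - <<'E'
from h import *
m=bot.camera_model("top");im=cv2.imread("pics/top0.png")
g=im.max(2);mask=((g<45)).astype(np.uint8)
D=np.load("top0.npy");P=cloud(m,D)
# stage black plate
roi=np.zeros_like(mask);roi[105:180,280:395]=1
c,_=cv2.findContours(mask*roi,0,1)
c=max(c,key=cv2.contourArea);r=cv2.minAreaRect(cv2.convexHull(c));b=cv2.boxPoints(r);print(r,b)
print([onz(m,*p,.006).round(4) for p in b])
for n,p,z in[("post",(325,206),.097),("lens",(340,135),.08),("ring",(335,160),.136),("flask",(361,150),.013),("cap",(362,138),.013),("dish",(315,140),.01),("vial",(292,193),.045)]:
    print(n,onz(m,*p,z).round(4),P[p[1],p[0]].round(3))
a=cv2.resize(im[95:225,270:400],(780,780)[:2],interpolation=cv2.INTER_CUBIC)
s=cv2.imread("pics/side0.png")[155:260,215:365]
a=cv2.resize(im[100:225,270:400],(400,385),interpolation=2);b2=cv2.resize(s,(400,280),interpolation=2)
o=np.zeros((385,800,3),np.uint8);o[:,:400]=a;o[:280,400:]=b2;cv2.imwrite("pics/crop.png",np.clip(o*1.8,0,255).astype(np.uint8))
E
```

```text
((336.8438720703125, 151.39512634277344), (85.48785400390625, 58.52845764160156), 12.094757080078125) [[288.91705 171.05367]
 [301.18048 113.8244 ]
 [384.7707  131.73659]
 [372.50726 188.96585]]
[array([0.6029, 0.1269, 0.006 ]), array([0.8071, 0.0838, 0.006 ]), array([ 0.7402, -0.2086,  0.006 ]), array([ 0.5382, -0.1608,  0.006 ])]
post [0.4711 0.0052 0.097 ] [0.471 0.005 0.099]
lens [ 0.7104 -0.0476  0.08  ] [ 0.712 -0.048  0.073]
ring [ 0.6141 -0.0273  0.136 ] [ 0.626 -0.03   0.08 ]
flask [ 0.6739 -0.1233  0.013 ] [ 0.67  -0.121  0.032]
cap [ 0.7165 -0.1277  0.013 ] [ 0.714 -0.127  0.024]
dish [0.7113 0.0358 0.01  ] [0.709 0.036 0.018]
vial [0.521  0.1143 0.045 ] [0.521 0.114 0.046]
```

View pics/crop.png

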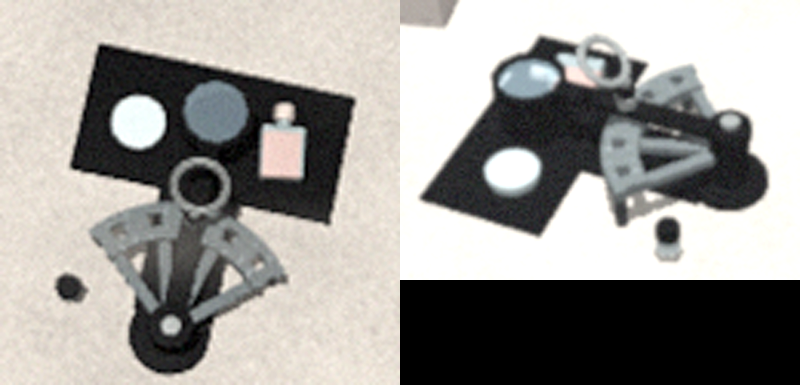

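```bash
cat >> h.py <<'E'
from scipy.spatial.transform import Rotation as Ro
PIV=np.array([.471,.005,0]);YAW=np.radians(-12.5)
def tgt(ang,back,up=0,tilt=35,out=0,piv=None,yaw=None,zr=.136):
    """pose with TCP 'back' m before ring centre along the ring normal; out = along ring plane upward"""
    p=PIV if piv is None else np.array(piv);y=(YAW if yaw is None else yaw)+ang
    xs=np.array([np.cos(y),np.sin(y),0]);ys=np.array([-xs[1],xs[0],0]);z=np.array([0,0,1])
    t=np.radians(tilt);n=np.sin(t)*xs-np.cos(t)*z
    c=p+.144*xs+z*zr
    e=np.cos(np.radians(35))*xs+np.sin(np.radians(35))*z
    n35=np.sin(np.radians(35))*xs-np.cos(np.radians(35))*z
    R=np.stack([np.cross(ys,n),ys,n],1)
    return c-back*n35+out*e+up*z,R
def delta(pos,R):
    s=bot.sense();R0=Ro.from_rotvec(s['orientation'])
    return (pos-s['tool_pos']).round(4),np.degrees((Ro.from_matrix(R)*R0.inv()).as_rotvec()).round(2)
E
python3 - <<'E'
from h import *
p,R=tgt(0,.11);print(p,R,delta(p,R))
E
```

```text
[ 0.54998878 -0.01251139  0.22610672] [[-0.79973487  0.21643961  0.55998038]
 [ 0.17729695  0.97629601 -0.12414466]
 [-0.57357644  0.         -0.81915204]] (array([ 0.359 , -0.528 , -0.0047]), array([ -9.84, -33.63,   7.61]))
```

```bash
python3 -m creep '[[[0.01,-0.02,0.03],[0,0,0]],[[0.03,-0.05,0.05],[-1,-3,1]],[[0.05,-0.08,0.06],[-2,-6,1]],[[0.08,-0.11,0.07],[-3,-9,2]],[[0.1,-0.145,0.07],[-4,-12,2]],[[0.13,-0.18,0.07],[-4,-15,3]],[[0.15,-0.215,0.07],[-5,-18,4]],[[0.17,-0.25,0.07],[-6,-21,5]],[[0.2,-0.285,0.07],[-7,-24,5]],[[0.22,-0.32,0.07],[-8,-27,6]],[[0.24,-0.355,0.07],[-9,-30,7]],[[0.26,-0.385,0.07],[-9.8,-33.6,7.6]]]' 1
python3 -c "
from h import *
print(bot.sense()['gripper_width'],delta(*tgt(0,.11)))"
```

```text
time: 1.1
tool_pos: [0.4516, 0.1288, 0.3016]
orientation: [0.274, 2.515, -0.086]
ft_force: [1.3, 1.5, -0.2]
gripper_width: 0.002
gripper_force: 0.0
0.001784602660033626 (array([ 0.0984, -0.1413, -0.0755]), array([ 0.02,  0.16, -0.08]))
```

```bash
python3 -m creep '[[[0.02,-0.03,0],[0,0,0]],[[0.04,-0.06,-0.01],[0,0,0]],[[0.06,-0.09,-0.03],[0,0,0]],[[0.08,-0.115,-0.05],[0,0,0]],[[0.092,-0.132,-0.065],[0,0,0]],[[0.098,-0.141,-0.075],[0,0,0]],[[0.098,-0.141,-0.075],[0,0,0]],[[0.098,-0.141,-0.075],[0,0,0]]]'
python3 - <<'E'
from h import *
print(delta(*tgt(0,.11)))
o=[]
for n in("wrist","top","side"):
    m=bot.camera_model(n);p,d=bot.capture(n);cv2.imwrite(f"pics/{n}1.png",p);np.save(f"{n}1.npy",d);np.save(f"{n}1m.npy",m,allow_pickle=True)
    u=ray
    f=200/np.tan(np.radians(m['fovy'])/2);T=np.linalg.inv(m['world_from_camera']);q=T@np.r_[tgt(0,0)[0],1];print(n,m['cx']-f*q[0]/q[2],m['cy']+f*q[1]/q[2])
    o.append(p)
t=cv2.resize(o[1][100:225,270:400],(400,385),interpolation=2);b=cv2.resize(o[2][155:260,215:365],(400,280),interpolation=2)
c=np.zeros((385,800,3),np.uint8);c[:,:400]=t;c[:280,400:]=b;cv2.imwrite("pics/crop1.png",np.clip(c*1.8,0,255).astype(np.uint8))
E
```

```text
time: 1.77
tool_pos: [0.5488, -0.0104, 0.2258]
orientation: [0.277, 2.52, -0.085]
ft_force: [-0.3, -0.9, 1.1]
gripper_width: 0.004
gripper_force: 0.0
(array([ 0.0012, -0.0021,  0.0003]), array([-0.12, -0.1 ,  0.01]))
wrist 322.8109154300122 196.22897614529074
top 334.6481785887816 160.78397325418695
side 291.9252148679996 177.72505050239408
```

View pics/wrist1.png

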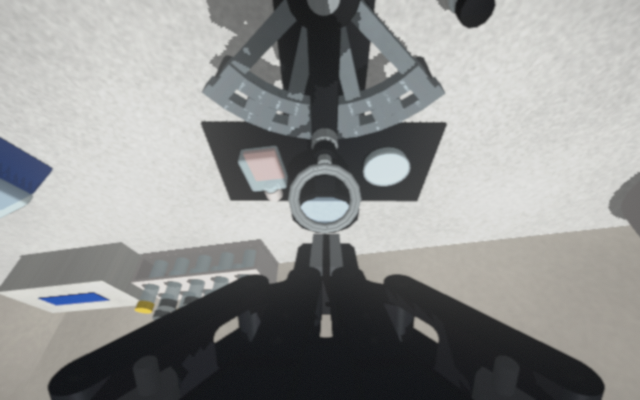

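View pics/crop1.png

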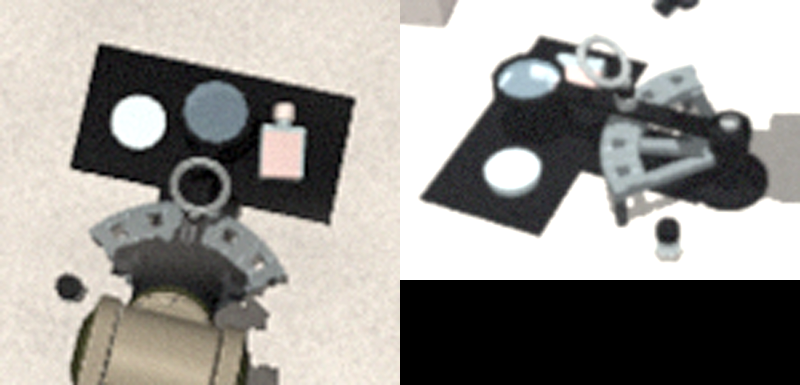

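Wrist view: ring seen squarely at about (325,198), predicted (323,196); shut fingertips at (326,240), aligned with it; flask lies left (265,170), i.e. station −y. I'll refine the ring centre.

```bash
python3 - <<'E'
from h import *
R0,_=tgt(0,0)
for n,box in(("wrist",(150,240,280,370)),("top",(148,172,322,348)),("side",(165,191,277,305))):
    m=np.load(f"{n}1m.npy",allow_pickle=True).item();D=np.load(f"{n}1.npy");P=cloud(m,D)
    a,b,c,d=box;Q=P[a:b,c:d].reshape(-1,3);k=(Q[:,2]>.118)&(Q[:,2]<.165)&(np.linalg.norm(Q-R0,axis=1)<.045)
    Q=Q[k]; 
    print(n,len(Q))
    if len(Q)<20: continue
    # ring plane fit & circle
    c0=Q.mean(0);u,s,vt=np.linalg.svd(Q-c0);nn=vt[2]*np.sign(-vt[2][2]);q=(Q-c0)@vt[:2].T
    A=np.c_[2*q,np.ones(len(q))];x=np.linalg.lstsq(A,(q**2).sum(1),rcond=None)[0]
    print("centre",(c0+x[:2]@vt[:2]).round(4),"pred",R0.round(4),"r",np.sqrt(x[2]+x[:2]@x[:2]).round(4),"normal",nn.round(3),"sd",s/np.sqrt(len(Q)))
E
```

```text
wrist 2003
centre [ 0.6133 -0.0255  0.1376] pred [ 0.6116 -0.0262  0.136 ] r 0.0275 normal [ 0.561 -0.125 -0.819] sd [0.0194937  0.01943817 0.00089727]
top 150
centre [ 0.6148 -0.0266  0.1386] pred [ 0.6116 -0.0262  0.136 ] r 0.0276 normal [ 0.561 -0.133 -0.817] sd [0.01963309 0.01938656 0.00291967]
side 166
centre [ 0.6147 -0.0254  0.139 ] pred [ 0.6116 -0.0262  0.136 ] r 0.028 normal [ 0.57  -0.122 -0.813] sd [0.02006661 0.01947428 0.00208284]
```

```bash
sed -i 's/^PIV=.*/PIV=np.array([.4743,.0053,0]);YAW=np.radians(-12.5)/' h.py; python3 - <<'E'
from h import *
print(tgt(0,0)[0])
for b in(.04,.0,-.034):print(b,delta(*tgt(0,b)))
E
```

```text
[ 0.61488663 -0.0258673   0.136     ]
0.04 (array([ 0.0436, -0.0115, -0.0586]), array([-0.07,  0.07, -0.11]))
0.0 (array([ 0.066 , -0.0165, -0.0913]), array([-0.07,  0.07, -0.11]))
-0.034 (array([ 0.0851, -0.0207, -0.1192]), array([-0.07,  0.07, -0.11]))
```

```bash
python3 -m creep '[[[0.015,-0.004,-0.02],[0,0,0]],[[0.03,-0.008,-0.04],[0,0,0]],[[0.044,-0.0115,-0.0585],[0,0,0]],[[0.05,-0.013,-0.0675],[0,0,0]],[[0.0555,-0.014,-0.0755],[0,0,0]],[[0.0555,-0.014,-0.0755],[0,0,0]],[[0.0555,-0.014,-0.0755],[0,0,0]]]'
python3 - <<'E'
from h import *
print(delta(*tgt(0,.02)),delta(*tgt(0,-.034)))
p,d=bot.capture("wrist");cv2.imwrite("pics/wrist2.png",p)
E
```

```text
time: 2.5
tool_pos: [0.6044, -0.0238, 0.1514]
orientation: [0.275, 2.518, -0.085]
ft_force: [0.6, -0.2, -0.2]
gripper_width: -0.004
gripper_force: 0.0
(array([-0.0007,  0.0004,  0.001 ]), array([-0.08,  0.01, -0.08])) (array([ 0.0295, -0.0063, -0.0433]), array([-0.08,  0.01, -0.08]))
```

View pics/wrist2.png

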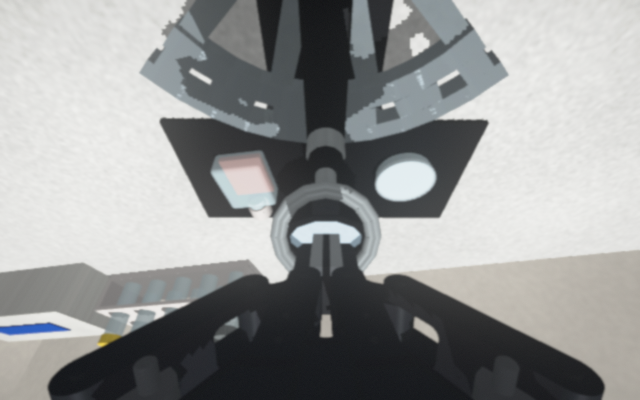

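Fingertips at (326,236) stand just before the ring opening (centre (326,232)), laterally centred. Inserting.

```bash
python3 -m creep '[[[0.005,-0.001,-0.0075],[0,0,0]],[[0.01,-0.002,-0.015],[0,0,0]],[[0.016,-0.0035,-0.0235],[0,0,0]],[[0.022,-0.005,-0.032],[0,0,0]],[[0.028,-0.006,-0.041],[0,0,0]],[[0.028,-0.006,-0.041],[0,0,0]],[[0.028,-0.006,-0.041],[0,0,0]]]'
python3 - <<'E'
from h import *
print(delta(*tgt(0,-.034)))
p,d=bot.capture("wrist");cv2.imwrite("pics/wrist3.png",p)
p,d=bot.capture("side");cv2.imwrite("pics/side3.png",cv2.resize(p[150:260,210:370],(640,440),interpolation=2))
E
```

```text
time: 3.13
tool_pos: [0.6326, -0.0303, 0.1088]
orientation: [0.276, 2.52, -0.085]
ft_force: [-0.2, 0.5, -0.4]
gripper_width: -0.001
gripper_force: 0.0
(array([ 0.0013,  0.0002, -0.0006]), array([-0.11, -0.1 , -0.04]))
```

View pics/side3.png

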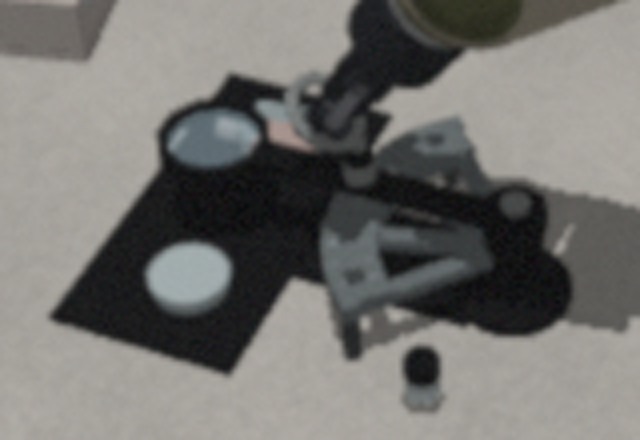

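Fingers are through the ring, force-free. Take up the slack outwards, then lift.

```bash
python3 -m creep '[[[0.002,-0.0005,0.0015],[0,0,0]],[[0.004,-0.001,0.003],[0,0,0]],[[0.004,-0.001,0.006],[0,0,0]],[[0.004,-0.001,0.009],[0,0,0]],[[0.004,-0.001,0.012],[0,0,0]],[[0.004,-0.001,0.014],[0,0,0]],[[0.004,-0.001,0.014],[0,0,0]],[[0.004,-0.001,0.014],[0,0,0]]]'
cat >> h.py <<'E'
def ringfit(n,save=None):
    m=bot.camera_model(n);im,D=bot.capture(n)
    if save: cv2.imwrite(save,im)
    P=cloud(m,D).reshape(-1,3);best=None
    return m,im,P.reshape(400,640,3)
E
python3 - <<'E'
from h import *
m,im,P=ringfit("wrist","pics/wrist4.png")
hsv=cv2.cvtColor(im,cv2.COLOR_BGR2HSV)
c=tgt(0,0)[0];d=np.linalg.norm(P-c,axis=2)
k=(d<.055)&(P[...,2]>.12)&(im.max(2)>70);Q=P[k]
n=np.array([.56,-.124,-.819]);h=(Q-c)@n
print(len(Q),np.percentile(h,[10,25,50,75,90]).round(4), bot.sense()['ft_force'])
E
```

```text
time: 3.9
tool_pos: [0.6362, -0.0311, 0.1237]
orientation: [0.275, 2.519, -0.085]
ft_force: [-2.5, 1.4, -0.1]
gripper_width: 0.002
gripper_force: 1.0
7163 [-0.0145 -0.0031 -0.0024 -0.0017 -0.0006] [-2.24514061  1.14720142  0.0972734 ]
```

```bash
python3 -m creep '[[[0,0,0.0025],[0,0,0]],[[0,0,0.005],[0,0,0]],[[0,0,0.0075],[0,0,0]],[[0,0,0.01],[0,0,0]],[[0,0,0.01],[0,0,0]],[[0,0,0.01],[0,0,0]]]'
cat >> h.py <<'E'
def rz(n="wrist",ang=0,save=None):
    m,im,P=ringfit(n,save);c=tgt(ang,0)[0]
    d=np.linalg.norm(P-c-[0,0,.01],axis=2)
    k=(d<.05)&(P[...,2]>.118)&(im.max(2)>70);Q=P[k]
    y=YAW+ang;t=np.radians(35);nn=np.array([np.sin(t)*np.cos(y),np.sin(t)*np.sin(y),-np.cos(t)]);h=(Q-c)@nn
    hi=np.histogram(h,np.arange(-.04,.02,.002));i=hi[0].argmax();print("plane offset",np.median(h[abs(h-hi[1][i]-.001)<.004]).round(4),"lift est",((-np.median(h[abs(h-hi[1][i]-.001)<.004])-.0024)/np.cos(t)).round(4),len(Q),bot.sense()['ft_force'].round(2))
E
python3 -c "
from h import *
rz('wrist',0,'pics/wrist5.png');rz('side')"
```

```text
time: 4.45
tool_pos: [0.6357, -0.031, 0.1331]
orientation: [0.276, 2.521, -0.084]
ft_force: [-5.3, 0.3, -8.8]
gripper_width: -0.003
gripper_force: 4.3
plane offset -0.0087 lift est 0.0077 7767 [-4.36  1.45 -7.54]
plane offset -0.0089 lift est 0.0079 114 [-5.5   0.96 -7.9 ]
```

View pics/wrist5.png

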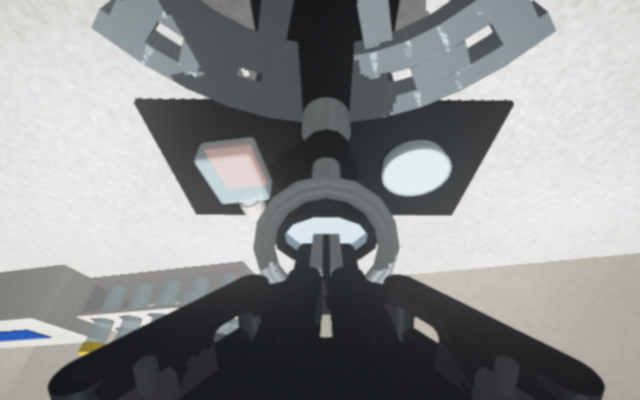

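The ring sits on the fingers, pin lifted about 8 mm with 8 N down, as expected for the spring. Lift 10 mm more and compute the swing arc.

```bash
python3 -m creep '[[[0,0,0.0025],[0,0,0]],[[0,0,0.005],[0,0,0]],[[0,0,0.0075],[0,0,0]],[[0,0,0.01],[0,0,0]],[[0,0,0.01],[0,0,0]]]'
python3 - <<'E'
from h import *
rz('wrist');rz('side')
p=bot.sense()['tool_pos'];r=p-PIV
for a in np.arange(-2,-21,-2):print(a,(Ro.from_euler('z',a,degrees=True).apply(r)-r).round(4))
E
```

```text
time: 4.97
tool_pos: [0.6358, -0.031, 0.1435]
orientation: [0.275, 2.521, -0.084]
ft_force: [-5.7, 1.8, -9.2]
gripper_width: -0.001
gripper_force: 5.1
plane offset -0.0172 lift est 0.018 7598 [-5.76  1.39 -9.44]
plane offset -0.0171 lift est 0.018 123 [-5.02  1.89 -8.62]
-2 [-0.0014 -0.0056  0.    ]
-4 [-0.0029 -0.0112  0.    ]
-6 [-0.0047 -0.0167 -0.    ]
-8 [-0.0066 -0.0221 -0.    ]
-10 [-0.0088 -0.0275  0.    ]
-12 [-0.0111 -0.0328 -0.    ]
-14 [-0.0136 -0.038  -0.    ]
-16 [-0.0163 -0.0431  0.    ]
-18 [-0.0191 -0.0481  0.    ]
-20 [-0.0222 -0.053  -0.    ]
```

```bash
python3 -m creep '[[[-0.0007,-0.0028,0],[0,0,-1]],[[-0.002,-0.008,0],[0,0,-3]],[[-0.0038,-0.014,0],[0,0,-5]],[[-0.0056,-0.0195,0],[0,0,-7]],[[-0.0077,-0.0248,0],[0,0,-9]],[[-0.01,-0.03,0],[0,0,-11]],[[-0.0123,-0.0355,0],[0,0,-13]],[[-0.015,-0.0405,0],[0,0,-15]],[[-0.0177,-0.0457,0],[0,0,-17]],[[-0.0191,-0.0481,0],[0,0,-18]],[[-0.0191,-0.0481,0],[0,0,-18]],[[-0.0191,-0.0481,0],[0,0,-18]]]'
cat >> h.py <<'E'
def armang():
    """arm angle from blue-grey lens / ring: ring points in side & wrist depth"""
    for n in("wrist","side"):
        m,im,P=ringfit(n);p=P-PIV;r=np.hypot(p[...,0],p[...,1]);a=np.arctan2(p[...,1],p[...,0])-YAW
        k=(P[...,2]>.12)&(P[...,2]<.185)&(r>.105)&(r<.185)&(im.max(2)>70)&(abs(a)<.6)
        Q=p[k];
        if len(Q)<30: print(n,"few",len(Q));continue
        # circle fit in plan after flattening to ring plane by svd
        c0=Q.mean(0);
        for _ in range(4):
            c0=Q.mean(0);u,s,vt=np.linalg.svd(Q-c0,full_matrices=False);h=(Q-c0)@vt[2];Q=Q[abs(h)<max(.003,2*h.std()*.8)]
        c0=Q.mean(0);q=(Q-c0)@vt[:2].T;A=np.c_[2*q,np.ones(len(q))];x=np.linalg.lstsq(A,(q**2).sum(1),rcond=None)[0]
        c=c0+x[:2]@vt[:2];nn=vt[2]*-np.sign(vt[2][2]);print(n,"ring",(c+PIV).round(4),"ang",(np.arctan2(c[1],c[0])-YAW).round(4),"R",np.hypot(c[0],c[1]).round(4),"normal yaw",(np.arctan2(nn[1],nn[0])-YAW).round(4),"rad",np.sqrt(x[2]+x[:2]@x[:2]).round(4),len(Q))
E
python3 -c "
from h import *
armang();rz('wrist',-.31);rz('side',-.31)"
```

```text
time: 6.07
tool_pos: [0.6168, -0.0791, 0.1432]
orientation: [0.67, 2.457, -0.208]
ft_force: [-4.6, 2.6, -9.1]
gripper_width: -0.001
gripper_force: 4.8
wrist ring [ 0.5952 -0.0655  0.154 ] ang -0.3115 R 0.1401 normal yaw -0.3129 rad 0.0263 6179
side ring [ 0.598  -0.0668  0.1568] ang -0.3097 R 0.1432 normal yaw -0.3119 rad 0.0275 89
plane offset -0.017 lift est 0.0178 7677 [-3.95  2.15 -8.83]
plane offset -0.0169 lift est 0.0177 124 [-4.97  2.9  -8.97]
```

```bash
python3 -m creep '[[[-0.0016,-0.0025,0],[0,0,-1]],[[-0.0031,-0.0049,0],[0,0,-2]],[[-0.0031,-0.0049,0],[0,0,-2]],[[-0.0031,-0.0049,-0.003],[0,0,-2]],[[-0.0031,-0.0049,-0.006],[0,0,-2]],[[-0.0031,-0.0049,-0.009],[0,0,-2]],[[-0.0031,-0.0049,-0.011],[0,0,-2]],[[-0.0031,-0.0049,-0.011],[0,0,-2]]]'
python3 -c "
from h import *
armang();rz('wrist',-.349);rz('side',-.349)"
```

```text
time: 6.93
tool_pos: [0.614, -0.0839, 0.1322]
orientation: [0.713, 2.446, -0.222]
ft_force: [-5.1, 4.0, -7.5]
gripper_width: -0.002
gripper_force: 4.7
wrist ring [ 0.5928 -0.0696  0.1431] ang -0.3455 R 0.1401 normal yaw -0.3454 rad 0.0263 6137
side ring [ 0.5962 -0.0719  0.146 ] ang -0.3463 R 0.1442 normal yaw -0.354 rad 0.0282 88
plane offset -0.0082 lift est 0.0071 7823 [-5.85  2.84 -7.01]
plane offset -0.0078 lift est 0.0066 113 [-5.18  2.83 -8.1 ]
```

Pin is at about 7 mm, below the plate's top (12 mm), so it has entered the hole. Lower the rest plus some slack.

```bash
python3 -m creep '[[[0,0,-0.0025],[0,0,0]],[[0,0,-0.005],[0,0,0]],[[0,0,-0.0075],[0,0,0]],[[0,0,-0.01],[0,0,0]],[[0,0,-0.012],[0,0,0]],[[0,0,-0.014],[0,0,0]],[[0,0,-0.014],[0,0,0]],[[0,0,-0.014],[0,0,0]]]'
python3 -c "
from h import *
armang();rz('wrist',-.349);rz('side',-.349)
print(delta(*tgt(-.347,-.034)),delta(*tgt(-.347,.08)))"
```

```text
time: 7.8
tool_pos: [0.6155, -0.0846, 0.1201]
orientation: [0.711, 2.441, -0.222]
ft_force: [0.7, -0.0, 0.0]
gripper_width: 0.003
gripper_force: 0.0
wrist ring [ 0.5934 -0.0695  0.1364] ang -0.3428 R 0.1407 normal yaw -0.3431 rad 0.0261 5511
side ring [ 0.5967 -0.0723  0.1387] ang -0.3472 R 0.1449 normal yaw -0.3246 rad 0.0286 72
plane offset -0.0023 lift est -0.0001 7221 [-0.52 -0.66  0.09]
plane offset -0.0024 lift est -0.0 99 [0.05 0.28 0.39]
(array([-0.0024,  0.0021, -0.0112]), array([-0.07,  0.09,  0.07])) (array([-0.0576,  0.0371,  0.0822]), array([-0.07,  0.09,  0.07]))
```

Pin fully home (lift 0.0 mm), arm at −0.345 rad, force zero. Centre in the ring and withdraw along its axis.

```bash
python3 -m creep '[[[-0.0025,0.002,-0.003],[0,0,0]],[[-0.005,0.004,-0.0065],[0,0,0]],[[-0.005,0.004,-0.0065],[0,0,0]],[[-0.009,0.0065,0.0005],[0,0,0]],[[-0.0134,0.009,0.0075],[0,0,0]],[[-0.019,0.0125,0.017],[0,0,0]],[[-0.0245,0.016,0.026],[0,0,0]],[[-0.0355,0.023,0.045],[0,0,0]],[[-0.0466,0.03,0.0635],[0,0,0]],[[-0.0576,0.037,0.082],[0,0,0]],[[-0.0576,0.037,0.082],[0,0,0]]]'
python3 -m creep '[[[-0.01,0.007,0.03],[0,0,0]],[[-0.03,0.02,0.06],[0,0,0]],[[-0.06,0.04,0.09],[0,0,0]],[[-0.09,0.06,0.11],[0,0,0]],[[-0.11,0.08,0.12],[0,0,0]],[[-0.11,0.08,0.12],[0,0,0]]]'
python3 - <<'E'
from h import *
armang();rz('side',-.349)
a=bot.capture("top")[0];b=bot.capture("side")[0]
t=cv2.resize(a[100:225,270:400],(400,385),interpolation=2);b=cv2.resize(b[155:260,215:365],(400,280),interpolation=2)
c=np.zeros((385,800,3),np.uint8);c[:,:400]=t;c[:280,400:]=b;cv2.imwrite("pics/crop6.png",np.clip(c*1.8,0,255).astype(np.uint8))
E
```

```text
time: 8.92
tool_pos: [0.5561, -0.0461, 0.2055]
orientation: [0.71, 2.439, -0.221]
ft_force: [1.5, 0.9, 0.4]
gripper_width: 0.004
gripper_force: 0.0
time: 9.42
tool_pos: [0.444, 0.0352, 0.3243]
orientation: [0.709, 2.44, -0.218]
ft_force: [0.5, 1.1, 0.8]
gripper_width: -0.001
gripper_force: 0.0
wrist ring [ 0.5949 -0.0708  0.1379] ang -0.3445 R 0.1426 normal yaw -0.3474 rad 0.0276 772
side ring [ 0.5964 -0.0709  0.1386] ang -0.3399 R 0.144 normal yaw -0.3693 rad 0.0275 147
plane offset -0.0026 lift est 0.0003 171 [ 0.47 -0.64 -0.73]
```

View pics/crop6.png

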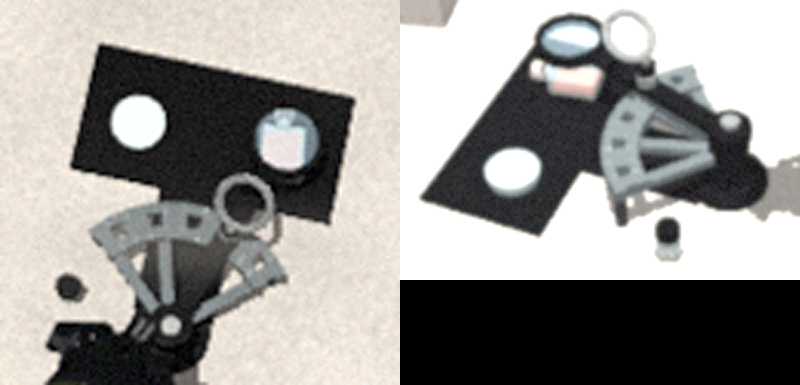

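The lens (crop (287,138)) stands over the flask. The pin is home in the −20° hole, the dish and vial haven't moved, and the gripper is clear.

```bash
python3 -c "
from plant import bot
print(bot.hand_in())"
```

```text
the job is handed in; nothing more can be done
None
```

Job handed in at about 9.5 s: the lens arm is one hole over on the flask side (about −0.345 rad), the pin measures fully home, the lens stands over the flask, flask, dish and vial look unmoved in the final views, and the robot is clear of the station.

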